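# Hang up the ink stirrer and close the mixing pot

## Robot

A 6-joint arm with a two-finger parallel gripper is mounted at the origin on the work surface. World frame = base frame: x ahead of the robot, y to its left, z up, the work surface at z = 0. Lengths are in m, angles in rad, forces in N, time in s.
With the tool pointing down it reaches from about 0.35 to 0.975 m from the base axis. Payload 4.9 kg.
Tool frame: the origin (TCP) lies midway between the tips of the shut fingers; the grasp point (between the pads) lies behind it (manip.grasp_offset is the y of the grasp point in the tool frame, in m); y points along the fingers, z is the direction in which the jaws open and shut, and the axes are right-handed (so a half turn about y gives the same grasp; the last joint's range is limited). The gripper opens to 85 mm and grips with 20 to 120 N. Pads are 22 mm wide; open, the fingers measure 114 mm over their backs; the gripper's body (76 mm by 85 mm) begins 54 mm behind the grasp point. The pads swing forward as they close: fully open they stand 13 mm farther back than shut.
Start: joints at [1.198, 0.053, 1.613, -0, 1.476, -0.119], TCP at [0.157, 0.605, 0.231] pointing down, gripper open.
Joint ranges: [-3.01, 3.01], [-1.01, 2.22], [0.06, 2.58], [-1.02, 4.17], [0.09, 2.62], [-3.14, 3.14]. Speed limits (rad/s): [2.57, 2.57, 3.14, 3.14, 3.14, 3.14].

## Interface

Orientations are given as a unit quaternion [w, x, y, z].
In Python, from plant import manip gives the robot as it stands. The module is installed in compiled form; this text tells all that it offers.
- The arm moves only by the shell command python3 -m jog 'ROWS'. ROWS is a JSON object of lists of equal length, an entry for each row: "offset": the shift along the world's x, y, z in units of 50 mm (1.0 is 50 mm), a list of three; "angular": the turn, a rotation vector about the world's x, y, z in units of 6 degrees (1.0 is 6 degrees), a list of three; "jaw": the finger opening in mm, from 0 to 85.4. In form: {"offset": [[tx, ty, tz], ...], "angular": [[ax, ay, az], ...], "jaw": [jaw, ...]}. A call has 1 to 12 rows; each row shifts and turns the commanded pose from where the row before left it; what a row does not reach is not made up. A row lasts 1/10 s, in which the tool goes at most 50 mm and 8.59 degrees, less where a joint would pass 70% of its speed; a pose out of reach is approached as far as the arm can. A call is refused whole if a number of a shift passes 1 or a number of a turn 1, either way. A call with a gripper value outside its range is refused whole. The fingers move at their own pace and stop on an object; the grip force is fixed at half the most. Time passes only in rows, so rows that do not move let the fingers close. It gives the time, the measured TCP pose, the force and the opening at its end, in the units of the state.
- manip.state(): the state, without advancing time (a new reading comes with each control period).
- manip.grab_frame(name): name is "scene" or "side" or "wrist"; returns the picture (420x560x3 uint8, blue, green, red); there is no depth.
- manip.camera_model(name): a dict with "fx", "fy", "cx", "cy" (pixels), "rvec" (rotation vector, rad) and "tvec" (3), from world to camera coordinates, as OpenCV has them; the wrist camera has in their place "mount" (4x4, takes a point from camera to tool coordinates, whose origin is the TCP and whose axes are the tool frame's). Camera axes: x right, y down, z forward; pixel columns grow to the right and rows downward; lengths in m; the calibration is good to about 2 mm. A picture is of the moment at which its call begins: read the wrist's pose just before it. camera_model takes no time and is no camera call.
- manip.job_done(): hands the job in, once; it reports no verdict.
The state is a dict: "time": time; "joint_pos": joint angles; "joint_vel": joint speeds; "joint_efforts": joint torques, N m; "tool_pos": TCP position; "tool_rot": TCP orientation; "contact_force": force on the tool from outside, world axes, zero at the start; "ft_torque": the same for the moment, N m; "gripper_width": opening from 0.0 (shut) to 1.0 (fully open).
Only numpy, scipy, OpenCV 4.12 (cv2) and the standard library are available. Lean on these libraries where they do the work, as an engineer would, in place of code of your own. Each camera call takes 0.05 s, during which the arm holds its last target.

## Task

Mixing is finished: pull the red-handled stirrer up out of the steel pot and hang it upright by its collar in the empty fork stand, lowering it gently into place, and let go. Then close the pot with the yellow cap, rim down and fully seated, setting it on gently. Leave the pot standing where it is, and do not disturb the blue-handled stirrer on the other stand or the brown bottle.

Things in the scene. Friction and masses are not known exactly. Their poses are not given: they have to be found in the camera images.
- stirrer: the red-handled stirrer: upright steel rod, 180 mm tall, 120 g: foot disc 22 mm wide, 8 mm thick; rod 8 mm thick; dark collar 30 mm wide, underside 100 mm and top 106 mm above the foot's underside; red handle 16 mm thick from 106 to 180 mm. Origin: centre of the foot's underside, z towards the handle. It stands loose on the pot's floor
- stirrer_collar (a point): centre of the underside of the red stirrer's collar, 100 mm above the foot's underside
- pot: round open steel mixing pot, loose, 450 g: outer diameter 56 mm, inner diameter 48 mm, 80 mm high, inner floor 6 mm above its underside. Origin: centre of the underside, z up
- pot_rim (a point): centre of the pot's mouth, level with the rim, 80 mm above the bench
- cap: yellow plastic cap for the pot, lying rim-down on the bench, about 80 g: outer diameter 68 mm, skirt inner diameter 61 mm, the skirt 18 mm deep under a 4 mm top; on the top a black knob, 18 mm across at its foot and 22 mm at its top, from 22 to 46 mm above the rim. Origin: centre of the rim plane (the open end), z towards the knob
- cap_seat (a point): centre of the underside of the cap's top, 18 mm above its rim plane: meets the pot's rim when the cap is fully seated
- stand_free: the empty fork stand, fixed: black base 115 x 90 x 12 mm, post 18 mm thick at x = +60 mm, green fork 42 mm wide, 8 mm thick, top 150 mm above the bench. Its slot, 13 mm wide, runs along x from its open mouth at x = -22 mm to x = +6.5 mm; the prongs' last 5 mm carry lips 6 mm high that retain a collar. Origin: on the bench, below where the tool's axis hangs; x points from mouth to post
- stand_free_slot (a point): the place in the empty fork, on the fork's top face 150 mm above the bench, where the centre of the collar's underside belongs
- stand_used: the other fork stand, of the same make and frame, fixed, with the blue-handled stirrer hanging in it
- blue_stirrer: bystander hanging in the other stand: upright steel rod, 180 mm tall, 120 g: foot disc 22 mm wide, 8 mm thick; rod 8 mm thick; dark collar 30 mm wide, underside 100 mm and top 106 mm above the foot's underside; blue handle 16 mm thick from 106 to 180 mm. Origin: centre of the foot's underside, z towards the handle.
- bottle: bystander: brown glass bottle with a white cap, 48 mm in diameter, 105 mm tall, loose. Origin: centre of the underside
Things that resemble listed ones, but are neither listed nor needed, are in the scene too. What is shaped like the stand_free but turquoise or white is not meant.

How it is judged:
On the way, in this order (a step that is already met when the one before it is completed fails the run):
1. the red-handled stirrer has been pulled out: its foot is above the pot's rim, the pot upright (height (world z) of stirrer above 0.085 m and angle between pot's own z axis and vertical below 0.15 rad), for 0.1 s.
2. the stirrer hangs upright by its collar in the empty fork, released (horizontal distance between stirrer_collar and stand_free_slot below 0.008 m and z of stirrer_collar in the frame of stand_free_slot between -0.005 and 0.005 m and angle between stirrer's own z axis and vertical below 0.15 rad and contact force between stirrer and the fingers below 0.05 N), for 0.2 s.
3. the cap sits fully down on the pot, rim down (horizontal distance between cap_seat and pot_rim below 0.006 m and z of cap_seat in the frame of pot_rim between -0.004 and 0.004 m and angle between each of cap, pot's own z axis and vertical below 0.08 rad), for 0.2 s.
At the end, for the whole second after the job is handed in: Stirrer hung in the empty fork, released: collar within 8 mm sideways, 5 mm in height, 0.15 rad of upright. Cap on the pot rim down: within 6 mm of centre, 4 mm of fully seated, 0.08 rad of level. Pot upright within 30 mm of its start. All three at rest (all of step 2 and all of step 3 and linear speed of each of stirrer, cap, pot below 0.02 m/s and distance of pot from where it was at the start of the episode below 0.03 m); the robot touches nothing.
It fails at once if the pot is tipped (more than 0.35 rad) (angle between pot's own z axis and vertical above 0.35 rad).
It fails at once if the stirrer is dropped or slammed into the fork (faster than 0.5 m/s within 10 mm of its place) (distance between stirrer_collar and stand_free_slot below 0.01 m and linear speed of stirrer above 0.5 m/s).
It fails at once if the cap is dropped or slammed onto the pot (faster than 0.5 m/s within 10 mm of its seat) (distance between cap_seat and pot_rim below 0.01 m and linear speed of cap above 0.5 m/s).
It fails at once if the bottle is moved more than 30 mm or tipped (distance of bottle from where it was at the start of the episode above 0.03 m or angle between bottle's own z axis and vertical above 0.3 rad).
It fails at once if the blue-handled stirrer is moved more than 20 mm or tipped (distance of blue_stirrer from where it was at the start of the episode above 0.02 m or angle between blue_stirrer's own z axis and vertical above 0.3 rad).
It also fails if it takes over 59 s, if anything falls off the work surface, if the arm or the gripper's body presses on something with over 40 N, if the wrist force passes 120 N, or if a joint passes its speed limit or range.

## Working session

There is one attempt and no reset: what is moved stays moved. The work goes in short steps, Python scripts to look and compute and a shell command to move; the robot and the scene stay as the last step left them, time stands still between calls to the robot, and variables do not carry over. Pictures are saved under pics/ and viewed, and the job is handed in when it is done.

```bash
mkdir -p pics
python3 - <<'E'
from plant import manip
import cv2
s=manip.state();print(s);print(manip.grasp_offset)
for n in("scene","side","wrist"):
    cv2.imwrite(f"pics/{n}0.png",manip.grab_frame(n));print(n,manip.camera_model(n))
E
```

```text
{'time': 0.0, 'joint_pos': array([ 1.19798955e+00,  5.33396511e-02,  1.61429536e+00, -2.56530878e-05,
        1.47599680e+00, -1.18996835e-01]), 'joint_vel': array([-0.0003588 ,  0.00083072, -0.00010091,  0.00131199, -0.0004603 ,
       -0.00241405]), 'joint_efforts': array([-5.05546850e-04, -3.93677473e+01, -3.70180357e+01, -1.73750359e-04,
        7.08263658e-03,  1.78147519e-05]), 'tool_pos': array([0.15670947, 0.60439077, 0.23007287]), 'tool_rot': array([-0.70071877,  0.70212169, -0.08966053,  0.08932704]), 'contact_force': array([-0.53274079,  0.39789753, -0.40718256]), 'ft_torque': array([ 0.00069513,  0.03752068, -0.04073495]), 'gripper_width': 1.0029951839138027}
-0.0187
scene {'fx': 436.04336385122883, 'fy': 436.04336385122883, 'cx': 286.7538676561664, 'cy': 211.89597018892354, 'rvec': array([ 0.90265245,  2.52454843, -1.01764054]), 'tvec': array([ 0.3713974 , -0.21126988,  1.54622044])}
side {'fx': 512.7971128489238, 'fy': 512.7971128489238, 'cx': 287.9233259983888, 'cy': 203.70406118970902, 'rvec': array([ 0.48608044, -2.78047549,  1.03286794]), 'tvec': array([0.57975057, 0.14201486, 1.17592421])}
wrist {'fx': 364.7241076389717, 'fy': 364.7241076389717, 'cx': 280.5061277528617, 'cy': 214.32266463606067, 'mount': array([[-6.69994165e-04,  9.62185465e-01,  2.72394350e-01,
        -7.15564077e-02],
       [-1.76102895e-04, -2.72394521e-01,  9.62185634e-01,
        -1.41908365e-01],
       [ 9.99999760e-01,  5.96689326e-04,  3.51946386e-04,
        -2.30485495e-04],
       [ 0.00000000e+00,  0.00000000e+00,  0.00000000e+00,
         1.00000000e+00]])}
```

View pics/scene0.png

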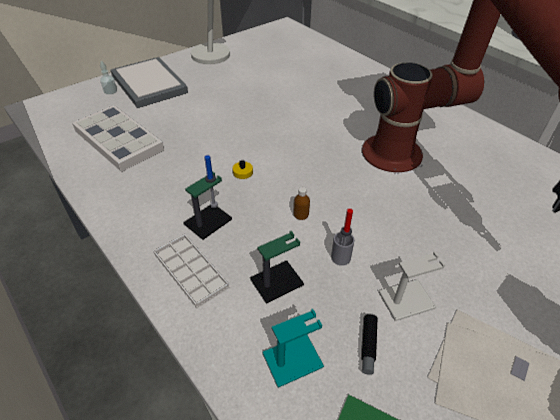

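View pics/side0.png

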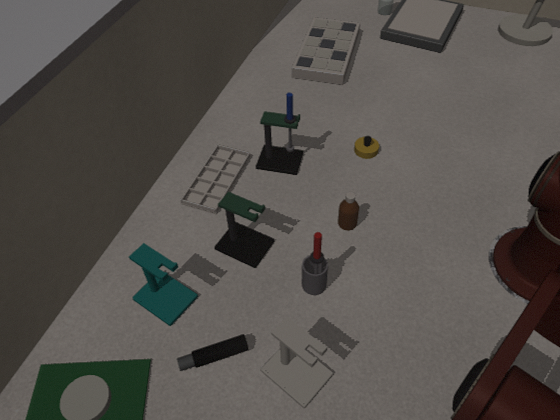

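View pics/wrist0.png

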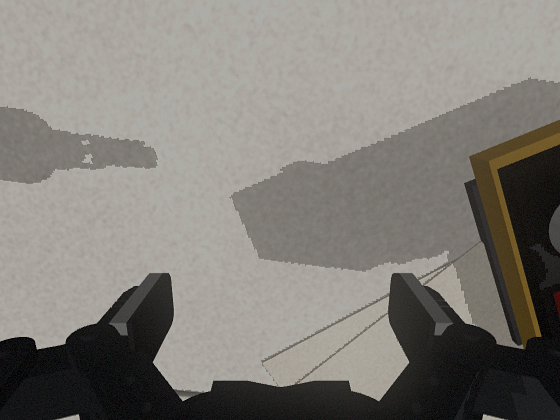

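Scene candidates: the empty green fork with black base is at (278,265). The other forks are the used stand with the blue stirrer (207,205), the turquoise one (295,345) and the white one (408,285). The only red handle is in the pot at (345,240), and the only yellow cap is at (242,169). I choose the stand at (278,265) and will check it in close crops.

```bash
cat > h.py <<'E'
import numpy as np, cv2
from plant import manip
def cam(n):
    m=manip.camera_model(n);K=np.array([[m['fx'],0,m['cx']],[0,m['fy'],m['cy']],[0,0,1]])
    R=cv2.Rodrigues(m['rvec'])[0];return K,R,m['tvec']
def ray(n,u,v):
    K,R,t=cam(n);d=R.T@np.linalg.solve(K,[u,v,1.]);return -R.T@t,d
def onz(n,u,v,z):
    c,d=ray(n,u,v);return c+d*(z-c[2])/d[2]
def tri(p1,p2):
    (a,d),(b,e)=ray("scene",*p1),ray("side",*p2)
    s=np.linalg.lstsq(np.c_[d,-e],b-a,rcond=None)[0];p,q=a+d*s[0],b+e*s[1];return (p+q)/2,np.linalg.norm(p-q)
def proj(n,P):
    K,R,t=cam(n);q=K@(R@np.asarray(P)+t);return q[:2]/q[2]
def crop(src,x,y,w,h,f,out):
    im=cv2.imread(src)[y:y+h,x:x+w];cv2.imwrite(out,cv2.resize(im,None,fx=f,fy=f,interpolation=cv2.INTER_CUBIC))
E
python3 - <<'E'
from h import *
a=cv2.imread("pics/scene0.png")[200:310,240:370];b=cv2.imread("pics/side0.png")[185:300,210:340]
c=cv2.resize(a,None,fx=6,fy=5.4);cv2.imwrite("pics/c1.png",cv2.resize(a,None,fx=5,fy=5,interpolation=2))
cv2.imwrite("pics/c2.png",cv2.resize(b,None,fx=5,fy=5,interpolation=2))
a=cv2.imread("pics/scene0.png")[145:245,180:260];b=cv2.imread("pics/side0.png")[85:175,250:390]
cv2.imwrite("pics/c3.png",cv2.resize(a,None,fx=5,fy=5,interpolation=2))
cv2.imwrite("pics/c4.png",cv2.resize(b,None,fx=5,fy=5,interpolation=2))
E
```

```text
(no output)
```

View pics/c1.png

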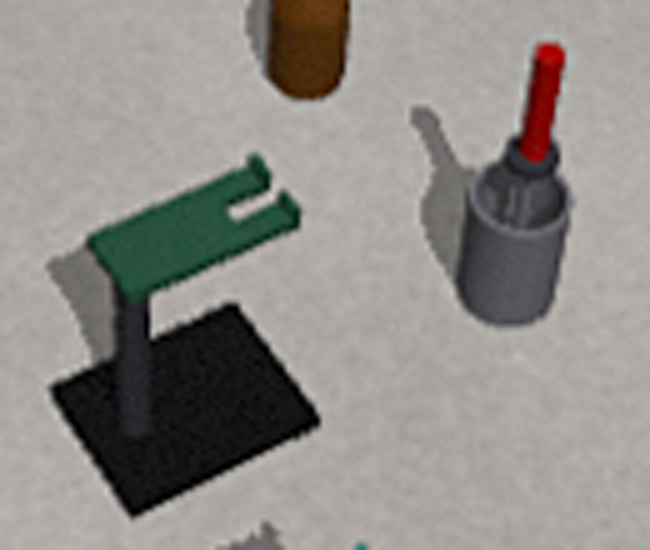

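View pics/c2.png

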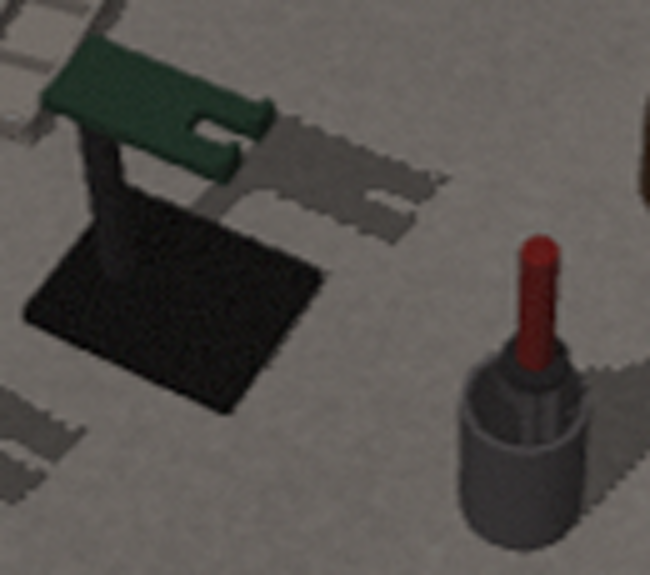

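View pics/c3.png

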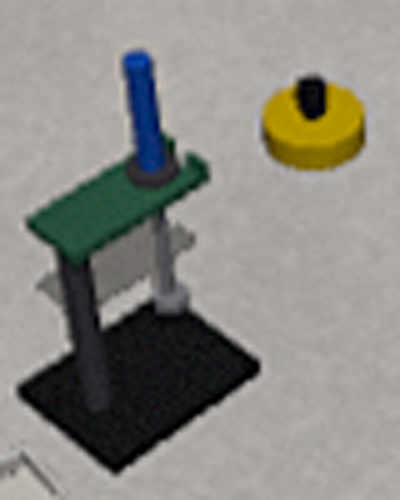

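View pics/c4.png

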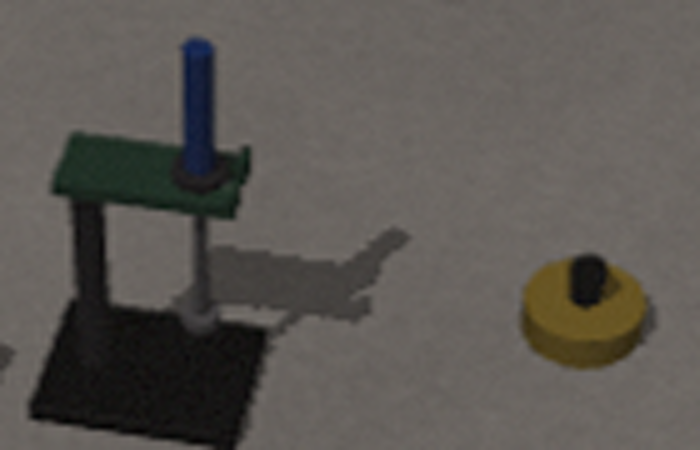

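Run:
```python
from h import *
from scipy.optimize import least_squares
S=lambda x,y:((x+.5)/5-.5+240,(y+.5)/5-.5+200)
D=lambda x,y:((x+.5)/5-.5+210,(y+.5)/5-.5+185)
print("top",tri(S(549,47),D(541,243)));print("collar",tri(S(532,155),D(540,358)));print("rim",tri(S(518,198),D(525,397)))
# handle top
print(onz("scene",*S(549,47),.186),onz("side",*D(541,243),.186))
print("rim z",onz("scene",*S(518,198),.08),onz("side",*D(525,397),.08))
S3=lambda x,y:((x+.5)/5-.5+180,(y+.5)/5-.5+145)
D3=lambda x,y:((x+.5)/5-.5+250,(y+.5)/5-.5+85)
print("knobtop",tri(S3(312,82),D3(589,265)),onz("scene",*S3(312,82),.046),onz("side",*D3(589,265),.046))
print("captop",onz("scene",*S3(314,118),.022),onz("side",*D3(584,302),.022))
print("blue top",tri(S3(137,60),D3(198,47)))
print("bottle",tri((302.5,192.5),(349.5,199)))
# stand base corners z=.012
for n,L in(("scene",[S(52,388),S(235,303),S(320,418),S(135,512)]),("side",[D(25,313),D(325,275),D(228,408)])):
    for p in L: print(n,onz(n,*p,.012).round(4))
# fork fit
sc=[(-22,21,156,*S(258,155)),(-22,-21,156,*S(287,193))]
print("slot end",onz("scene",*S(230,212),.15),onz("side",*D(190,128),.15))
print("back corners", onz("scene",*S(90,240),.15),onz("scene",*S(128,298),.148),onz("side",*D(95,38),.15),onz("side",*D(43,98),.15))
print("lip tops",onz("scene",*S(258,155),.156),onz("scene",*S(287,193),.156),onz("side",*D(268,100),.156),onz("side",*D(236,146),.156))
```

```text
top (array([0.47096219, 0.22147873, 0.18769038]), np.float64(0.0012341878458206183))
collar (array([0.46956818, 0.22073117, 0.10729501]), np.float64(0.0032323027402194246))
rim (array([0.47513477, 0.22101479, 0.07676003]), np.float64(0.002505942283599068))
[0.46994848 0.22115038 0.186     ] [0.47133262 0.21945799 0.186     ]
rim z [0.47799524 0.22418501 0.08      ] [0.47451481 0.22164513 0.08      ]
knobtop (array([ 0.47433977, -0.24073008,  0.04755129]), np.float64(0.0008957254070869951)) [ 0.47354365 -0.24169409  0.046     ] [ 0.47465293 -0.24314348  0.046     ]
captop [ 0.47809515 -0.23534525  0.022     ] [ 0.47405024 -0.23956292  0.022     ]
blue top (array([ 0.65764279, -0.12678624,  0.22833949]), np.float64(0.0026557977347419536))
bottle (array([0.45235524, 0.03061036, 0.09271329]), np.float64(0.0008921578228231543))
scene [0.7148 0.1268 0.012 ]
scene [0.6041 0.1439 0.012 ]
scene [0.618  0.2297 0.012 ]
scene [0.7275 0.2139 0.012 ]
side [0.7242 0.2109 0.012 ]
side [0.5988 0.1428 0.012 ]
side [0.6133 0.2284 0.012 ]
slot end [0.64157819 0.18112692 0.15      ] [0.64009763 0.18375035 0.15      ]
back corners [0.70450753 0.15277105 0.15      ] [0.7108906  0.19036338 0.148     ] [0.70039237 0.14966793 0.15      ] [0.70712099 0.18931437 0.15      ]
lip tops [0.61089671 0.16546938 0.156     ] [0.61585713 0.19300634 0.156     ] [0.61218169 0.16255378 0.156     ] [0.61534751 0.19097545 0.156     ]
```

```bash
cat >> h.py <<'E'
from scipy.spatial.transform import Rotation as Ro
def pose():
    s=manip.state();return s['tool_pos'],Ro.from_quat(s['tool_rot'],scalar_first=True).as_matrix(),s
def wray(p,R,u,v):
    m=manip.camera_model("wrist");M=m['mount']
    d=R@M[:3,:3]@np.array([(u-m['cx'])/m['fx'],(v-m['cy'])/m['fy'],1]);return p+R@M[:3,3],d
def wonz(p,R,u,v,z):
    c,d=wray(p,R,u,v);return c+d*(z-c[2])/d[2]
def wproj(p,R,P):
    m=manip.camera_model("wrist");M=m['mount'];q=M[:3,:3].T@(R.T@(np.asarray(P)-p)-M[:3,3]);return q[0]/q[2]*m['fx']+m['cx'],q[1]/q[2]*m['fy']+m['cy']
E
python3 - <<'E'
from h import *
p,R,s=pose();print(R.round(3),p)
print("white",tri((440,258),(322,353)),onz("scene",408,300,0.012))
E
```

```text
[[ 0.968 -0.001  0.251]
 [-0.251 -0.002  0.968]
 [-0.    -1.    -0.002]] [0.1567433  0.60453316 0.23032752]
white (array([0.39148031, 0.44398744, 0.15303982]), np.float64(0.007075733850077263)) [0.4463224  0.43482505 0.012     ]
```

```bash
python3 -m jog '{"offset":[[0.4,-0.6,0],[0.56,-0.78,0],[0.56,-0.78,0],[0.56,-0.78,0],[0.56,-0.78,0],[0.56,-0.78,0],[0.56,-0.78,0],[0.56,-0.78,0],[0.56,-0.78,0],[0.4,-0.6,0],[0.18,-0.22,0],[0,0,0]],"angular":[[0,0,0.1],[0,0,0.1],[0,0,0.1],[0,0,0.1],[0,0,0.1],[0,0,0.1],[0,0,0.1],[0,0,0.1],[0,0,0.1],[0,0,0.07],[0,0,0],[0,0,0]],"jaw":[85,85,85,85,85,85,85,85,85,85,85,85]}'
python3 - <<'E'
from h import *
p,R,s=pose();print(p,R.round(3))
cv2.imwrite("pics/w1.png",manip.grab_frame("wrist"))
print(wproj(p,R,[.4705,.2205,.186]),wproj(p,R,[.4705,.2205,.112]),wproj(p,R,[.475,.222,.08]),wproj(p,R,[.635,.1825,.15]))
E
```

```text
time: 1.35
tool_pos: [0.4305, 0.221, 0.2311]
tool_rot: [0.705, -0.705, 0.055, -0.055]
contact_force: [-0.7, 0.8, 0.3]
gripper_width: 0.994
[0.43049072 0.22100272 0.23106323] [[ 0.988 -0.001  0.155]
 [-0.155  0.     0.988]
 [-0.001 -1.     0.   ]]
(np.float64(290.17473165786265), np.float64(311.62271732644604)) (np.float64(287.6917735573847), np.float64(260.9216670970377)) (np.float64(289.477338067308), np.float64(250.76609923768848)) (np.float64(272.1603184313982), np.float64(475.80087997230544))
```

View pics/w1.png

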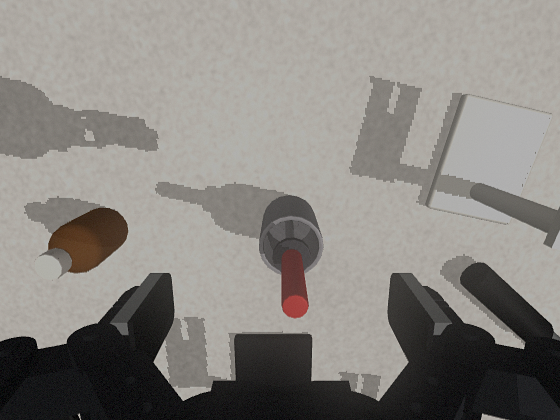

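The wrist view shows the handle top at (295,305), the rim ellipse centred near (291,246), and the bottle to the left. The stand is hidden behind the gripper.

Run:
```python
from h import *
p,R,s=pose()
print(wonz(p,R,295,305,.186),wonz(p,R,291.5,262,.11),wonz(p,R,291,246,.08))
im=cv2.imread("pics/w1.png")[180:330,230:360];cv2.imwrite("pics/w1c.png",cv2.resize(im,None,fx=4,fy=4,interpolation=2))
```

```text
[0.46595459 0.22497301 0.186     ] [0.4719203  0.22435426 0.11      ] [0.47009662 0.22508652 0.08      ]
```

View pics/w1c.png

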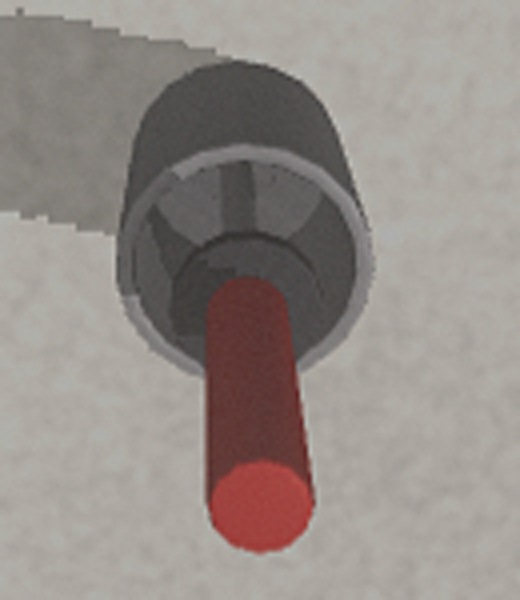

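```bash
python3 -m jog '{"offset":[[0.4,0.02,0],[0.37,0.02,0],[0,0,-0.3],[0,0,-0.5],[0,0,-0.5],[0,0,-0.4],[0,0,-0.3],[0,0,0],[0,0,0]],"angular":[[0,0,0],[0,0,0],[0,0,0],[0,0,0],[0,0,0],[0,0,0],[0,0,0],[0,0,0],[0,0,0]],"jaw":[85,85,85,85,85,85,85,60,40]}'
python3 - <<'E'
from h import *
cv2.imwrite("pics/w2.png",manip.grab_frame("wrist"))
E
```

```text
time: 2.3
tool_pos: [0.4679, 0.2245, 0.1313]
tool_rot: [-0.705, 0.705, -0.054, 0.053]
contact_force: [0.4, -0.6, -0.2]
gripper_width: 0.687
```

View pics/w2.png

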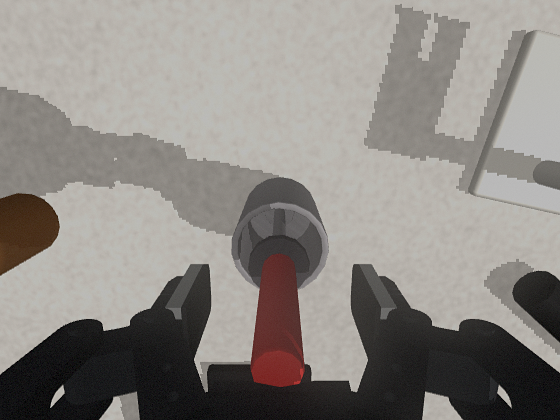

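Run:
```python
from h import *
p,R,s=pose();print(p)
print("tcp",wproj(p,R,p),"grasp",wproj(p,R,p+[0,0,.0187]))
print(wonz(p,R,278,367,.186),wonz(p,R,279.5,258,.113))
```

```text
[0.46865901 0.22453828 0.13223074]
tcp (np.float64(280.31383800235835), np.float64(284.91940717188885)) grasp (np.float64(280.33870909222344), np.float64(307.6339148010635))
[0.46710376 0.22408067 0.186     ] [0.46430287 0.22481966 0.113     ]
```

```bash
python3 -m jog '{"offset":[[0,0,0],[0,0,0],[0,0,0],[0,0,0],[0,0,0],[0,0,0]],"angular":[[0,0,0],[0,0,0],[0,0,0],[0,0,0],[0,0,0],[0,0,0]],"jaw":[20,8,8,8,8,8]}'
python3 -m jog '{"offset":[[0,0,0.1],[0,0,0.2],[0,0,0.3],[0,0,0.3],[0,0,0.3],[0,0,0.3],[0,0,0.3],[0,0,0.1],[0,0,0],[0,0,0]],"angular":[[0,0,0],[0,0,0],[0,0,0],[0,0,0],[0,0,0],[0,0,0],[0,0,0],[0,0,0],[0,0,0],[0,0,0]],"jaw":[8,8,8,8,8,8,8,8,8,8]}'
python3 - <<'E'
from h import *
cv2.imwrite("pics/w3.png",manip.grab_frame("wrist"));
cv2.imwrite("pics/s3.png",manip.grab_frame("scene"))
E
```

```text
time: 2.95
tool_pos: [0.4693, 0.2241, 0.1326]
tool_rot: [0.705, -0.705, 0.053, -0.055]
contact_force: [-0.7, -0.7, 5.6]
gripper_width: 0.171
time: 3.95
tool_pos: [0.4681, 0.2239, 0.2257]
tool_rot: [-0.705, 0.705, -0.054, 0.053]
contact_force: [-0.2, 0.5, -1.5]
gripper_width: 0.172
```

View pics/w3.png

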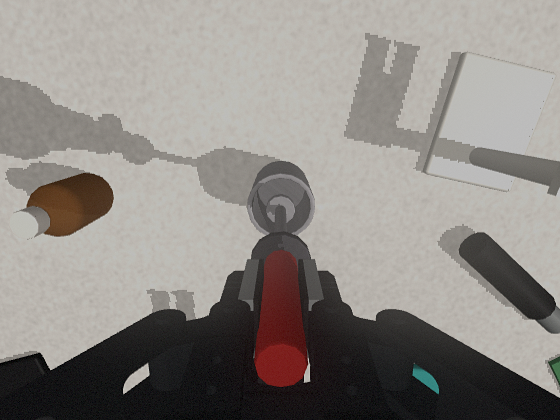

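View pics/s3.png

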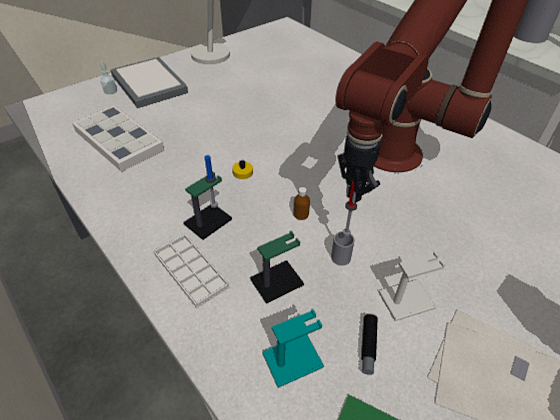

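The stirrer is out and upright, with its foot clear of the rim and the pot still standing. Next I carry it to just in front of the fork mouth.

```bash
python3 -m jog '{"offset":[[0.1,-0.03,0.1],[0.3,-0.08,0.1],[0.4,-0.12,0],[0.5,-0.15,0],[0.4,-0.12,0],[0.3,-0.09,0],[0.2,-0.06,0],[0,0,-0.2],[0,0,-0.2],[0,0,0],[0,0,0]],"angular":[[0,0,0],[0,0,0],[0,0,0],[0,0,0],[0,0,0],[0,0,0],[0,0,0],[0,0,0],[0,0,0],[0,0,0],[0,0,0]],"jaw":[8,8,8,8,8,8,8,8,8,8,8]}'
python3 - <<'E'
from h import *
p,R,s=pose();print(p)
cv2.imwrite("pics/s4.png",manip.grab_frame("scene"));cv2.imwrite("pics/d4.png",manip.grab_frame("side"));
crop("pics/s4.png",230,190,120,110,5,"pics/s4c.png");crop("pics/d4.png",210,140,130,110,5,"pics/d4c.png")
cv2.imwrite("pics/w4.png",manip.grab_frame("wrist"))
E
```

```text
time: 5.15
tool_pos: [0.5774, 0.1917, 0.2153]
tool_rot: [-0.705, 0.705, -0.054, 0.053]
contact_force: [-1.1, 0.5, -1.0]
gripper_width: 0.168
[0.57737365 0.19168131 0.21527053]
```

View pics/s4c.png

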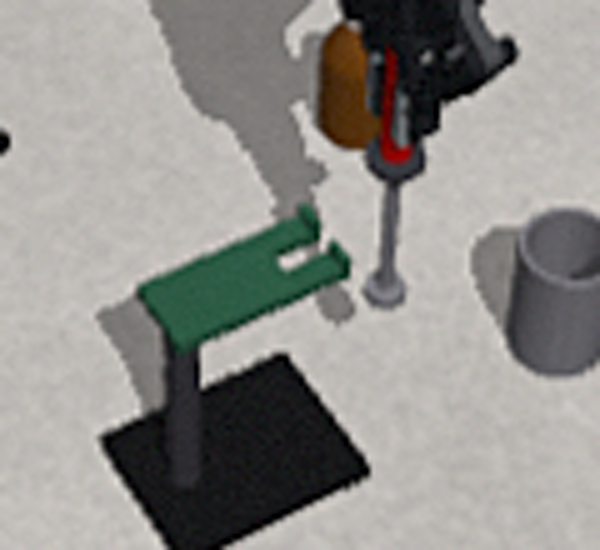

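View pics/d4c.png

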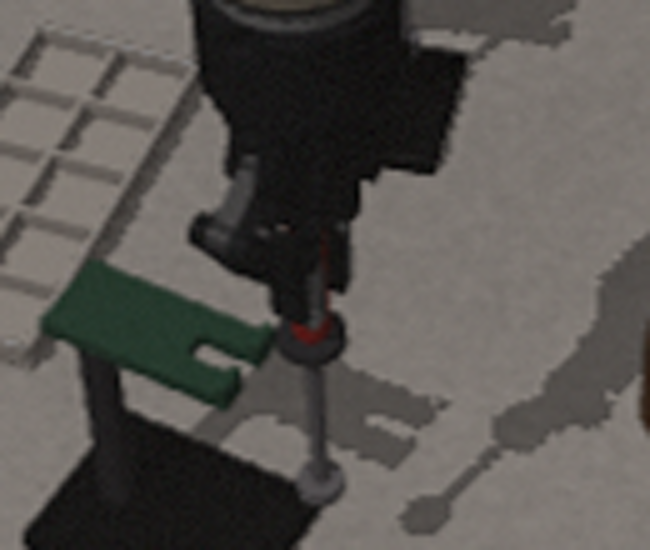

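View pics/w4.png

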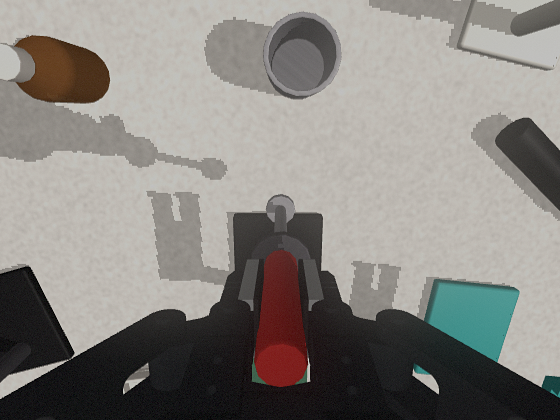

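Run:
```python
from h import *
S=lambda x,y:((x+.5)/5-.5+230,(y+.5)/5-.5+190)
D=lambda x,y:((x+.5)/5-.5+210,(y+.5)/5-.5+140)
print("collar",tri(S(395,161),D(312,340)),onz("scene",*S(395,161),.192),onz("side",*D(312,340),.192))
print("foot",tri(S(386,292),D(320,484)),onz("scene",*S(386,292),.093),onz("side",*D(320,484),.093))
p,R,s=pose()
print("foot w",wonz(p,R,280,207,.097))
print("base w",[wonz(p,R,u,213,.012) for u in(234.5,322.5)])
crop("pics/w4.png",215,180,130,110,6,"pics/w4c.png")
# overlay of a fork model
def fork(x,y,a):
    c,s_=np.cos(a),np.sin(a);f=lambda P:[(x+c*X-s_*Y,y+s_*X+c*Y,Z) for X,Y,Z in P]
    return f([(-.022,-.021,.15),(.069,-.021,.15),(.069,.021,.15),(-.022,.021,.15)]),f([(-.022,-.0065,.15),(0.0,-.0065,.15),(.0065,0,.15),(0,.0065,.15),(-.022,.0065,.15)])
for n,im,o in(("scene","pics/s4.png",(230,190)),("side","pics/d4.png",(210,140))):
    g=cv2.resize(cv2.imread(im)[o[1]:o[1]+110,o[0]:o[0]+120],None,fx=5,fy=5,interpolation=2)
    for P in fork(.635,.1825,-.153):
        q=np.array([ (proj(n,k)-o+.5)*5-.5 for k in P]).round().astype(int);cv2.polylines(g,[q],False,(255,255,255),1)
    cv2.imwrite(f"pics/ov_{n}.png",g)
```

```text
collar (array([0.57964017, 0.19119292, 0.1892086 ]), np.float64(0.0016618058356469721)) [0.58190289 0.19403    0.192     ] [0.57876475 0.19232722 0.192     ]
foot (array([0.57966499, 0.19204007, 0.09225542]), np.float64(0.002329618662996663)) [0.58060046 0.19381679 0.093     ] [0.57951151 0.19114734 0.093     ]
foot w [0.57531801 0.19196071 0.097     ]
base w [array([0.59664289, 0.14320876, 0.012     ]), array([0.60973595, 0.22908872, 0.012     ])]
```

View pics/ov_scene.png

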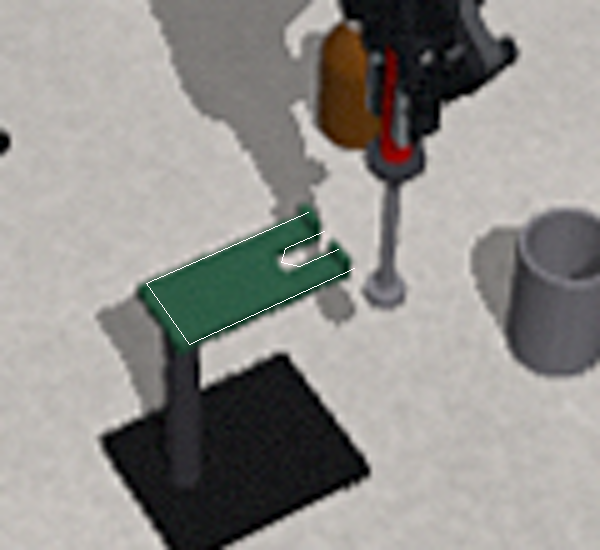

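View pics/ov_side.png

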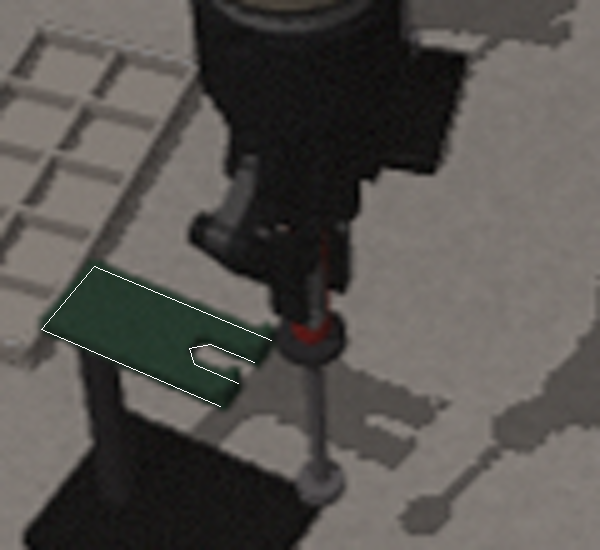

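View pics/w4c.png

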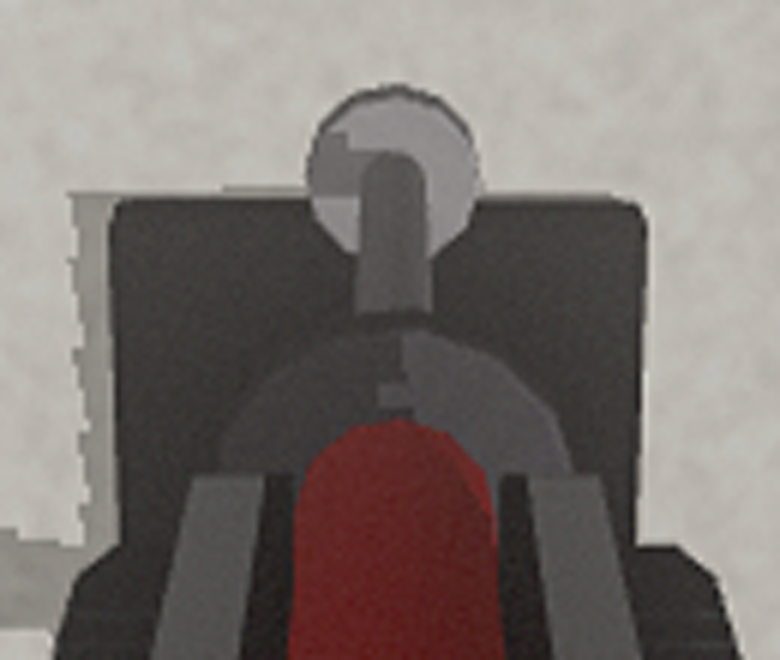

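```bash
python3 -m jog '{"offset":[[0.1,-0.03,-0.1],[0.15,-0.04,-0.15],[0.15,-0.03,-0.15],[0,0,0],[0,0,0]],"angular":[[0,0,0],[0,0,0],[0,0,0],[0,0,0],[0,0,0]],"jaw":[8,8,8,8,8]}'
python3 - <<'E'
from h import *
p,R,s=pose();print(p)
cv2.imwrite("pics/w5.png",manip.grab_frame("wrist"));crop("pics/w5.png",215,180,130,110,6,"pics/w5c.png")
cv2.imwrite("pics/s5.png",manip.grab_frame("scene"));crop("pics/s5.png",260,190,80,80,8,"pics/s5c.png")
E
```

```text
time: 5.8
tool_pos: [0.5983, 0.1862, 0.1954]
tool_rot: [-0.705, 0.705, -0.054, 0.053]
contact_force: [-0.0, -1.3, -1.0]
gripper_width: 0.171
[0.59834734 0.18623872 0.19538853]
```

View pics/w5c.png

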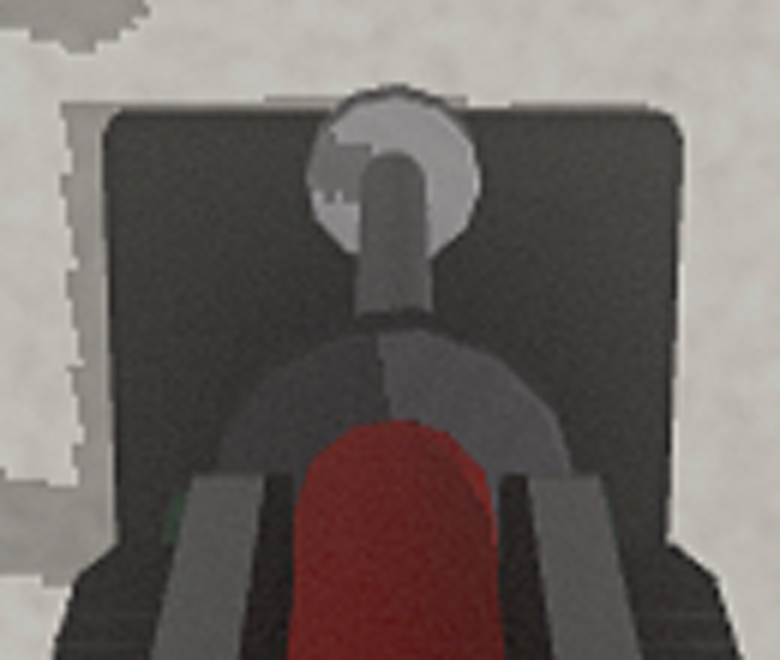

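View pics/s5c.png

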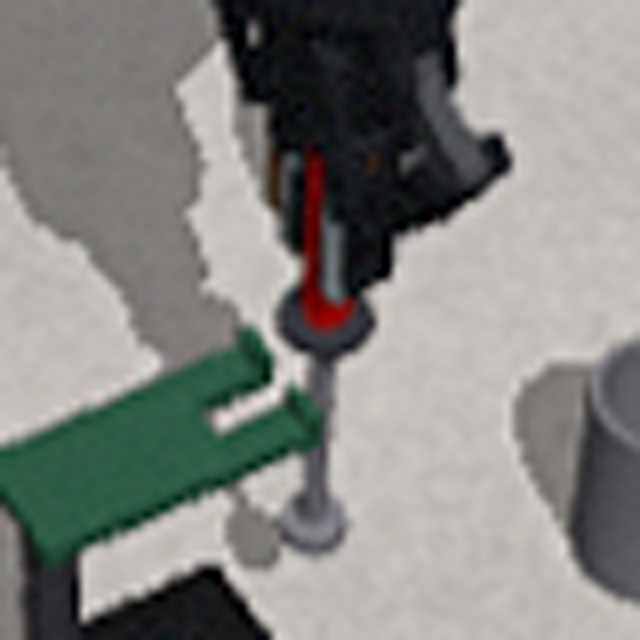

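```bash
python3 -m jog '{"offset":[[0.1,-0.015,0],[0.1,-0.015,0],[0.1,-0.016,0],[0,0,0],[0,0,0]],"angular":[[0,0,0],[0,0,0],[0,0,0],[0,0,0],[0,0,0]],"jaw":[8,8,8,8,8]}'
python3 - <<'E'
from h import *
p,R,s=pose();print(p)
cv2.imwrite("pics/w6.png",manip.grab_frame("wrist"));crop("pics/w6.png",215,180,130,110,6,"pics/w6c.png")
cv2.imwrite("pics/s6.png",manip.grab_frame("scene"));crop("pics/s6.png",260,190,80,80,8,"pics/s6c.png")
E
```

```text
time: 6.4
tool_pos: [0.6136, 0.1841, 0.1963]
tool_rot: [0.705, -0.705, 0.054, -0.054]
contact_force: [-0.9, -1.3, -2.1]
gripper_width: 0.173
[0.61355924 0.18411962 0.19630245]
```

View pics/w6c.png

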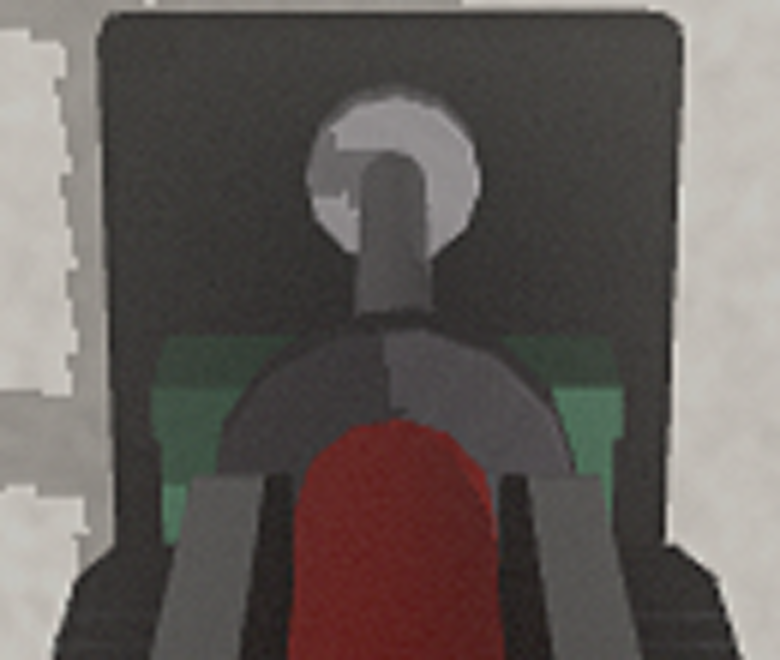

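View pics/s6c.png

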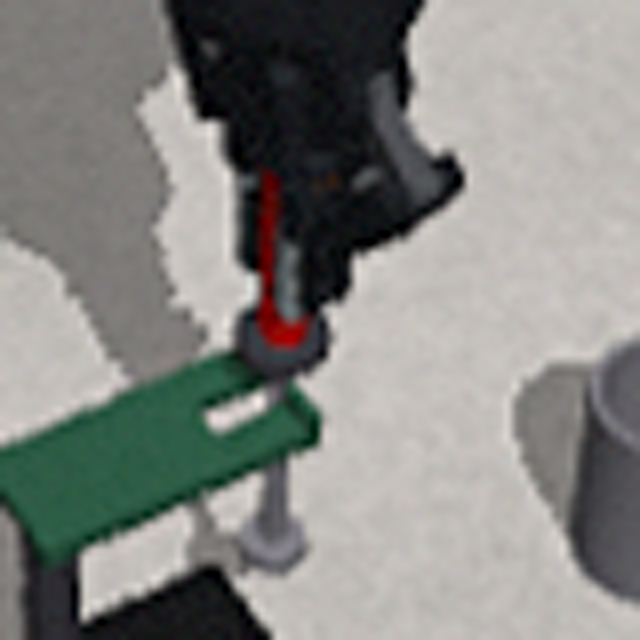

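Run:
```python
from h import *
p,R,s=pose();print(p)
f=wonz(p,R,215+389/6,180+386/6,.156);print("lip front",f,f+R[:,0]*.022)
print("lower edge",wonz(p,R,215+389/6,180+337/6,.142))
print("foot back edge",wonz(p,R,215+393/6,180+90/6,p[2]-.1265+.008)+R[:,0]*.011, "foot from inner", wonz(p,R,215+393/6,180+88/6,p[2]-.1265)+R[:,0]*.011)
print("collar near edge",wonz(p,R,215+397/6,180+327/6,p[2]-.0265+.006)+R[:,0]*.015)
```

```text
[0.61332355 0.18418924 0.19622135]
lip front [0.60988362 0.1844458  0.156     ] [0.63162935 0.18111064 0.15599449]
lower edge [0.61017065 0.18438044 0.142     ]
foot back edge [0.61180527 0.18452305 0.07771859] foot from inner [0.61334249 0.18429034 0.06971859]
collar near edge [0.61265937 0.18468238 0.17571759]
```

```bash
python3 -m jog '{"offset":[[0.1,-0.02,0],[0.14,-0.024,0],[0.14,-0.022,0],[0,0,0],[0,0,-0.1],[0,0,-0.1],[0,0,0],[0,0,0]],"angular":[[0,0,0],[0,0,0],[0,0,0],[0,0,0],[0,0,0],[0,0,0],[0,0,0],[0,0,0]],"jaw":[8,8,8,8,8,8,8,8]}'
python3 - <<'E'
from h import *
p,R,s=pose();print(p)
cv2.imwrite("pics/w7.png",manip.grab_frame("wrist"));crop("pics/w7.png",215,180,130,110,6,"pics/w7c.png")
cv2.imwrite("pics/s7.png",manip.grab_frame("scene"));crop("pics/s7.png",250,190,80,80,8,"pics/s7c.png")
E
```

```text
time: 7.3
tool_pos: [0.632, 0.1809, 0.1857]
tool_rot: [-0.705, 0.705, -0.054, 0.053]
contact_force: [-0.5, -0.7, -0.5]
gripper_width: 0.171
[0.63199621 0.18087781 0.18570253]
```

View pics/w7c.png

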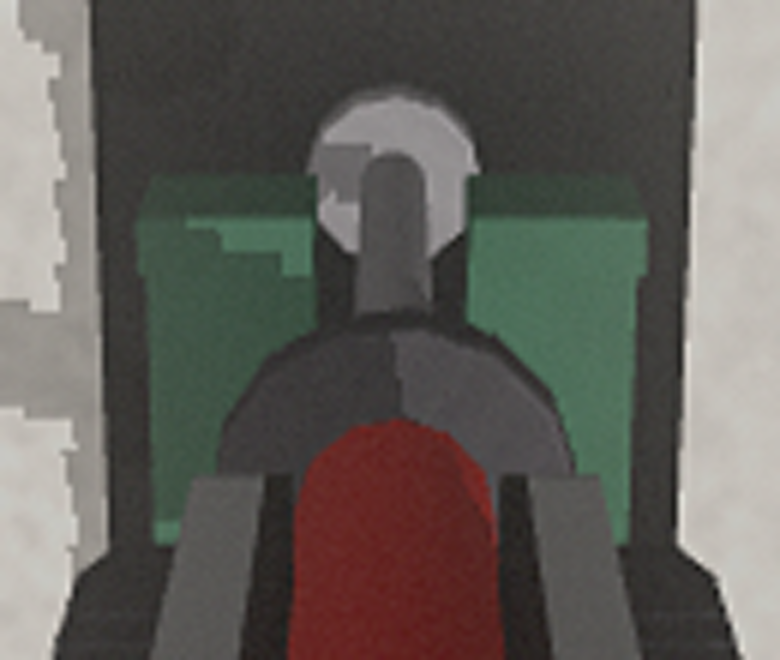

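View pics/s7c.png

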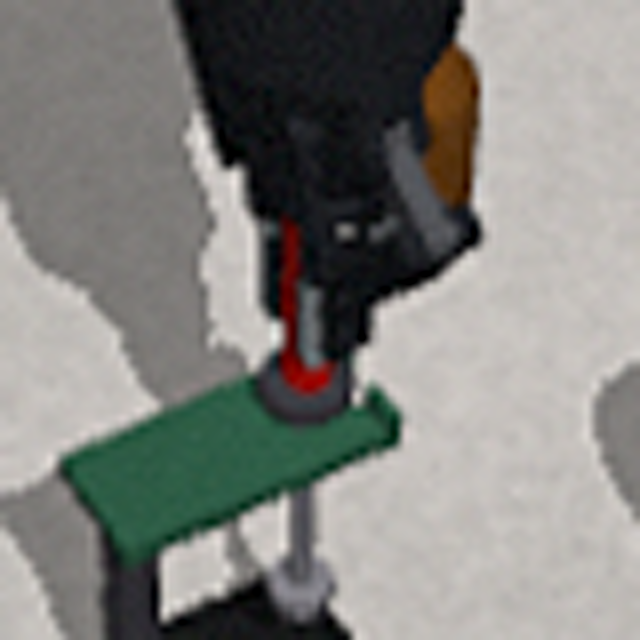

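Run:
```python
from h import *
p,R,s=pose()
f=wonz(p,R,215+393/6,180+216/6,.156)+R[:,0]*.022
c=wonz(p,R,215+397/6,180+327/6,p[2]-.0265+.006)+R[:,0]*.015
g=wonz(p,R,215+393/6,180+88/6,p[2]-.1265)+R[:,0]*.011
print(f,c,g,"slot-tcp",R.T@(f-p),"slot-collar",(R.T@(f-c))[0])
```

```text
[0.63243906 0.18100405 0.15600234] [0.63170144 0.18143488 0.16587641] [0.63242455 0.18104756 0.05987598] slot-tcp [6.53085768e-05 3.03724835e-02 7.29641285e-05] slot-collar 0.000793329314108986
```

```bash
python3 -m jog '{"offset":[[0,0,-0.04],[0,0,-0.04],[0,0,-0.04],[0,0,-0.04],[0,0,0]],"angular":[[0,0,0],[0,0,0],[0,0,0],[0,0,0],[0,0,0]],"jaw":[8,8,8,8,8]}'
python3 -m jog '{"offset":[[0,0,-0.02],[0,0,0]],"angular":[[0,0,0],[0,0,0]],"jaw":[8,8]}'
python3 - <<'E'
from h import *
cv2.imwrite("pics/s8.png",manip.grab_frame("scene"));crop("pics/s8.png",250,190,80,80,8,"pics/s8c.png")
E
```

```text
time: 7.9
tool_pos: [0.6322, 0.1808, 0.1778]
tool_rot: [-0.705, 0.705, -0.054, 0.053]
contact_force: [-0.2, 0.3, -1.6]
gripper_width: 0.173
time: 8.1
tool_pos: [0.6324, 0.1808, 0.1772]
tool_rot: [-0.705, 0.705, -0.054, 0.054]
contact_force: [0.1, 0.5, -1.0]
gripper_width: 0.168
```

View pics/s8c.png

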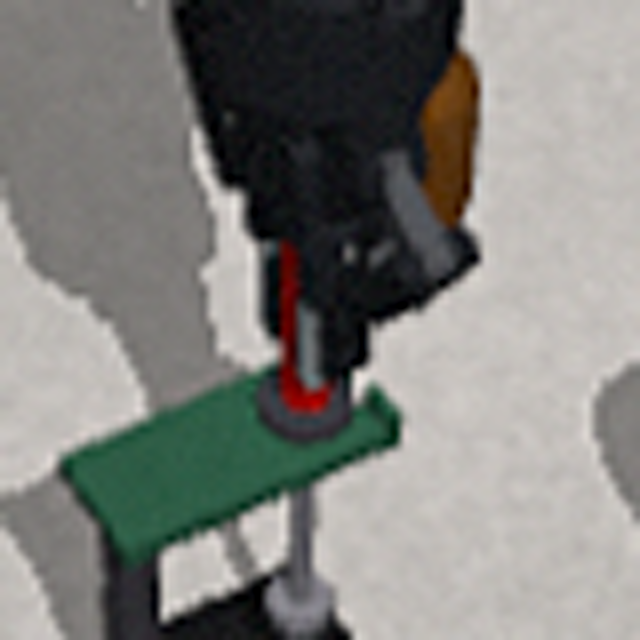

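Not quite in contact yet, so I keep lowering in 0.5 mm steps.

```bash
python3 -m jog '{"offset":[[0,0,-0.015],[0,0,-0.01],[0,0,0]],"angular":[[0,0,0],[0,0,0],[0,0,0]],"jaw":[8,8,8]}'
python3 -m jog '{"offset":[[0,0,-0.01],[0,0,0]],"angular":[[0,0,0],[0,0,0]],"jaw":[8,8]}'
```

```text
time: 8.45
tool_pos: [0.6326, 0.1809, 0.1767]
tool_rot: [0.705, -0.705, 0.054, -0.054]
contact_force: [-0.9, -1.3, 1.0]
gripper_width: 0.17
time: 8.65
tool_pos: [0.6326, 0.1809, 0.1767]
tool_rot: [0.705, -0.705, 0.054, -0.054]
contact_force: [-2.4, -1.1, 4.8]
gripper_width: 0.173
```

Now in contact (4.8 N up). I release slowly, let it settle, and go up.

```bash
python3 -m jog '{"offset":[[0,0,0],[0,0,0],[0,0,0],[0,0,0],[0,0,0],[0,0,0]],"angular":[[0,0,0],[0,0,0],[0,0,0],[0,0,0],[0,0,0],[0,0,0]],"jaw":[18,22,30,45,45,45]}'
python3 - <<'E'
from h import *
cv2.imwrite("pics/w9.png",manip.grab_frame("wrist"))
E
```

```text
time: 9.25
tool_pos: [0.6324, 0.1808, 0.1754]
tool_rot: [-0.705, 0.705, -0.054, 0.054]
contact_force: [0.5, -0.3, -0.1]
gripper_width: 0.527
```

View pics/w9.png

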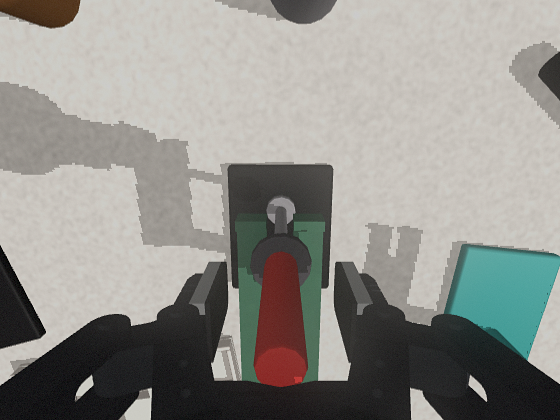

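```bash
python3 -m jog '{"offset":[[0,0,0.2],[0,0,0.4],[0,0,0.6],[0,0,0.6],[0,0,0.5],[0,0,0.2],[0,0,0]],"angular":[[0,0,0],[0,0,0],[0,0,0],[0,0,0],[0,0,0],[0,0,0],[0,0,0]],"jaw":[55,60,60,60,60,60,60]}'
python3 - <<'E'
from h import *
for n in("scene","side"): cv2.imwrite(f"pics/{n}10.png",manip.grab_frame(n))
a=cv2.imread("pics/scene10.png")[190:310,230:330];b=cv2.imread("pics/side10.png")[170:290,200:300]
cv2.imwrite("pics/c10.png",cv2.resize(np.hstack([a,b]),None,fx=4,fy=4,interpolation=2))
E
```

```text
time: 10.0
tool_pos: [0.6333, 0.181, 0.3033]
tool_rot: [0.705, -0.705, 0.052, -0.055]
contact_force: [0.2, 0.0, -0.1]
gripper_width: 0.706
```

View pics/c10.png

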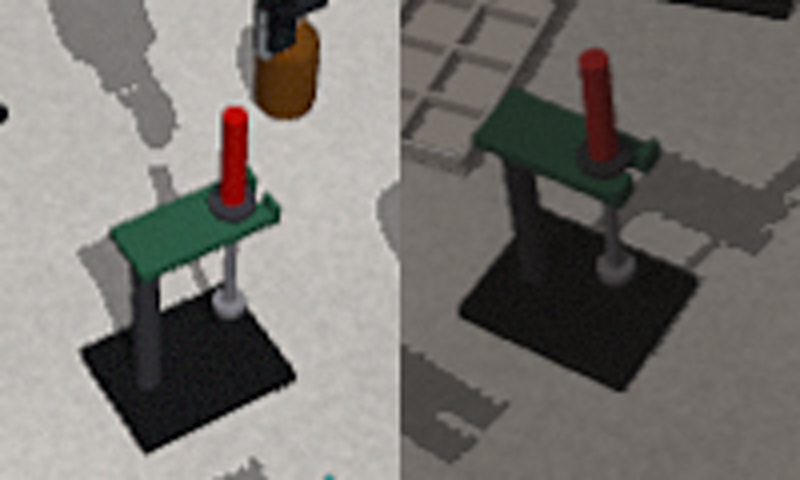

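The red stirrer hangs upright with its collar behind the lips in both views. On to the cap.

```bash
python3 -m jog '{"offset":[[-0.25,-0.55,0],[-0.36,-0.84,0],[-0.36,-0.84,0],[-0.36,-0.84,0],[-0.36,-0.84,0],[-0.36,-0.84,0],[-0.36,-0.84,0],[-0.36,-0.84,0],[-0.36,-0.84,0],[-0.36,-0.84,-0.2],[-0.15,-0.3,-0.4],[0,0,-0.3]],"angular":[[0,0,0],[0,0,0],[0,0,0],[0,0,0],[0,0,0],[0,0,0],[0,0,0],[0,0,0],[0,0,0],[0,0,0],[0,0,0],[0,0,0]],"jaw":[60,60,60,60,60,60,60,60,60,60,60,60]}'
python3 -m jog '{"offset":[[0,0,-0.4],[0,0,-0.4],[0,0,-0.4],[0,0,0],[0,0,0]],"angular":[[0,0,0],[0,0,0],[0,0,0],[0,0,0],[0,0,0]],"jaw":[60,60,60,60,60]}'
python3 - <<'E'
from h import *
p,R,s=pose();print(p,R)
cv2.imwrite("pics/w11.png",manip.grab_frame("wrist"))
E
```

```text
time: 11.3
tool_pos: [0.4484, -0.2409, 0.2522]
tool_rot: [0.706, -0.704, 0.057, -0.054]
contact_force: [-0.1, -0.4, -0.7]
gripper_width: 0.702
time: 11.8
tool_pos: [0.4502, -0.2385, 0.1944]
tool_rot: [0.706, -0.705, 0.054, -0.053]
contact_force: [-0.4, -0.1, 0.7]
gripper_width: 0.7
[ 0.45016169 -0.23850617  0.19436151] [[ 0.98859085 -0.00201651  0.15061228]
 [-0.15060891  0.00173082  0.98859191]
 [-0.00225419 -0.99999647  0.00140737]]
```

View pics/w11.png

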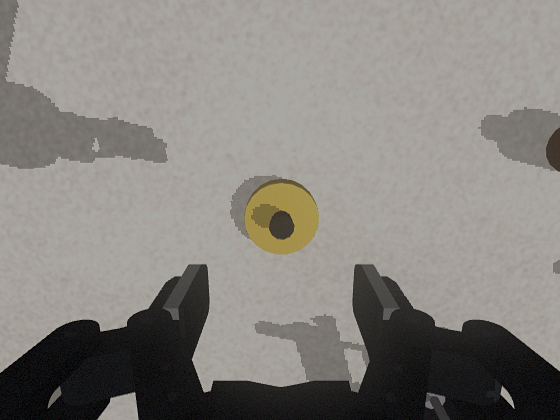

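Run:
```python
from h import *
crop("pics/w11.png",230,165,110,100,6,"pics/w11c.png")
```

```text
(no output)
```

View pics/w11c.png

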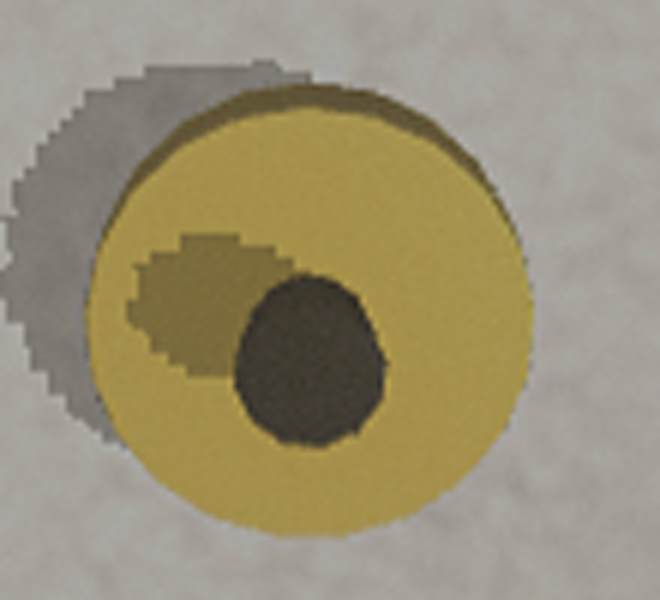

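Run:
```python
from h import *
p=np.array([0.45016169,-0.23850617,0.19436151]);R=pose()[1]
a=wonz(p,R,230+311/6,165+322/6,.022);b=wonz(p,R,230+311/6,165+370/6,.046);print(a,b)
q,R,s=pose();print(q,(a-q)/.05,(b-q)/.05,"z",(.027-q[2])/.05)
```

```text
[ 0.47156938 -0.24036816  0.022     ] [ 0.47142158 -0.2404445   0.046     ]
[ 0.45073404 -0.23908569  0.19568422] [ 0.41670675 -0.02564939 -3.47368433] [ 0.4137506  -0.02717614 -2.99368433] z -3.3736843285898823
```

```bash
python3 -m jog '{"offset":[[0.21,-0.01,0],[0.2,-0.02,0],[0,0,-0.4],[0,0,-0.6],[0,0,-0.6],[0,0,-0.6],[0,0,-0.5],[0,0,-0.3],[0,0,-0.15],[0,0,0],[0,0,0]],"angular":[[0,0,0],[0,0,0],[0,0,0],[0,0,0],[0,0,0],[0,0,0],[0,0,0],[0,0,0],[0,0,0],[0,0,0],[0,0,0]],"jaw":[40,40,40,40,40,40,40,40,40,40,40]}'
python3 - <<'E'
from h import *
cv2.imwrite("pics/w12.png",manip.grab_frame("wrist"))
E
```

```text
time: 12.95
tool_pos: [0.472, -0.2418, 0.0394]
tool_rot: [-0.705, 0.705, -0.053, 0.054]
contact_force: [0.5, -0.1, 0.1]
gripper_width: 0.47
```

View pics/w12.png

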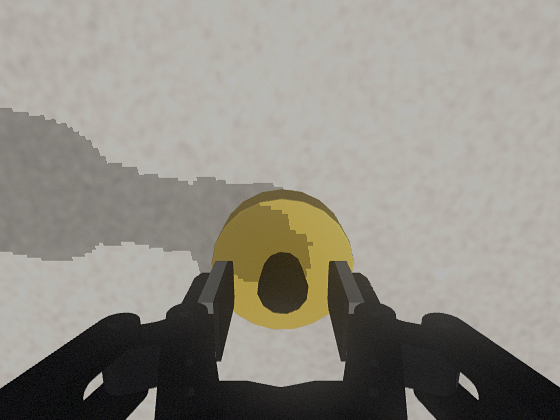

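```bash
python3 -m jog '{"offset":[[0,0,-0.12],[0,0,-0.1],[0,0,0],[0,0,0],[0,0,0],[0,0,0],[0,0,0]],"angular":[[0,0,0],[0,0,0],[0,0,0],[0,0,0],[0,0,0],[0,0,0],[0,0,0]],"jaw":[40,40,40,28,14,14,14]}'
python3 - <<'E'
from h import *
cv2.imwrite("pics/w13.png",manip.grab_frame("wrist"))
E
```

```text
time: 13.7
tool_pos: [0.4711, -0.2413, 0.0273]
tool_rot: [-0.705, 0.705, -0.054, 0.054]
contact_force: [-0.1, -0.8, 1.2]
gripper_width: 0.213
```

View pics/w13.png

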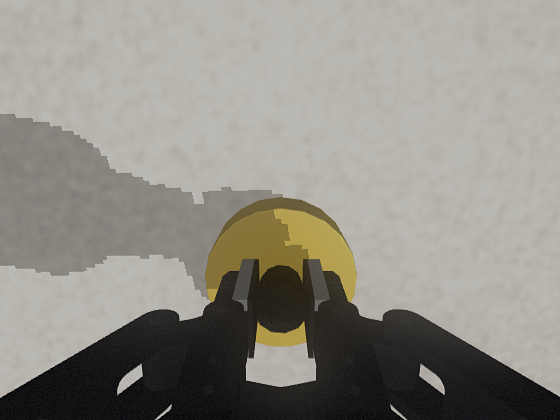

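```bash
python3 -m jog '{"offset":[[0,0,0.1],[0,0,0.3],[0,0,0.6],[0,0,0.8],[0,0,0.8],[0,0,0.8],[0,0,0.6],[0,0,0.2],[0,0,0],[0,0,0]],"angular":[[0,0,0],[0,0,0],[0,0,0],[0,0,0],[0,0,0],[0,0,0],[0,0,0],[0,0,0],[0,0,0],[0,0,0]],"jaw":[14,14,14,14,14,14,14,14,14,14]}'
python3 - <<'E'
from h import *
p,R,s=pose();print(p)
cv2.imwrite("pics/w14.png",manip.grab_frame("wrist"))
crop("pics/w4.png",240,0,120,110,5,"pics/w4p.png");crop("pics/w5.png",240,0,120,110,5,"pics/w5p.png")
E
```

```text
time: 14.75
tool_pos: [0.4702, -0.2406, 0.2353]
tool_rot: [0.706, -0.705, 0.055, -0.053]
contact_force: [-0.7, 0.8, -1.4]
gripper_width: 0.217
[ 0.47018263 -0.24064719  0.23533503]
```

View pics/w14.png

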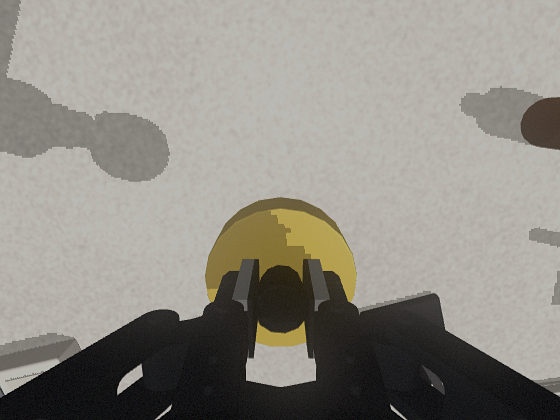

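View pics/w4p.png

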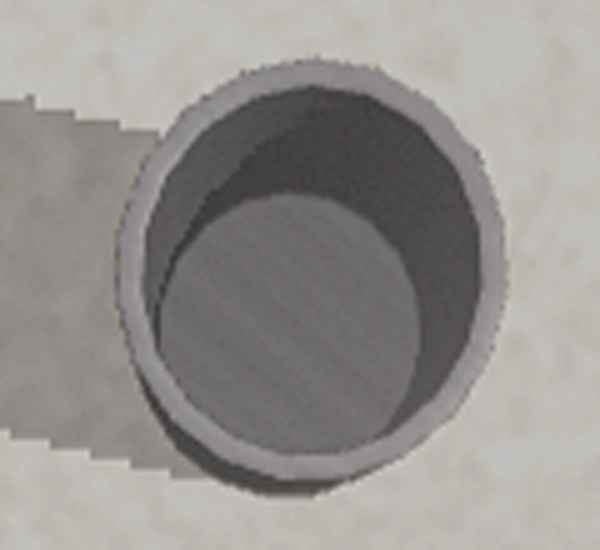

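Run:
```python
from h import *
q=np.array([0.57737365,0.19168131,0.21527053]);p,R,s=pose()
R0=Ro.from_quat([-0.705,0.705,-0.054,0.053],scalar_first=True).as_matrix()
print("pot w4",wonz(q,R0,240+312/5-.4,270/5-.4,.08))
q1=np.array([0.43049072,0.22100272,0.23106323]);R1=Ro.from_quat([0.705,-0.705,0.055,-0.055],scalar_first=True).as_matrix()
print("pot w1",wonz(q1,R1,291.3,245.4,.08))
q3=np.array([.4681,.2239,.2257]);print("pot w3",wonz(q3,R0,281,204.5,.08))
c=wonz(p,R,281,277,p[2]-.0053);print("cap off",R.T@(c-p),c-p)
crop("pics/w14.png",190,185,180,170,4,"pics/w14c.png")
```

```text
pot w4 [0.47031119 0.22333379 0.08      ]
pot w1 [0.47047832 0.22422487 0.08      ]
pot w3 [0.46951245 0.22420061 0.08      ]
cap off [-0.00116651  0.00530483  0.00029805] [-0.00112542  0.00048399 -0.0053    ]
```

View pics/w14c.png

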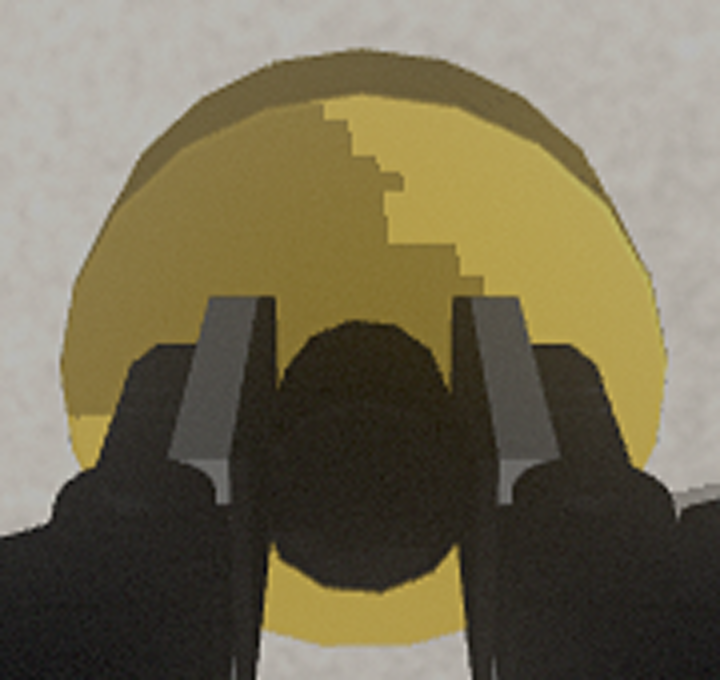

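Run:
```python
from h import *
crop("pics/w3.png",230,150,100,100,6,"pics/w3p.png")
```

```text
(no output)
```

View pics/w3p.png

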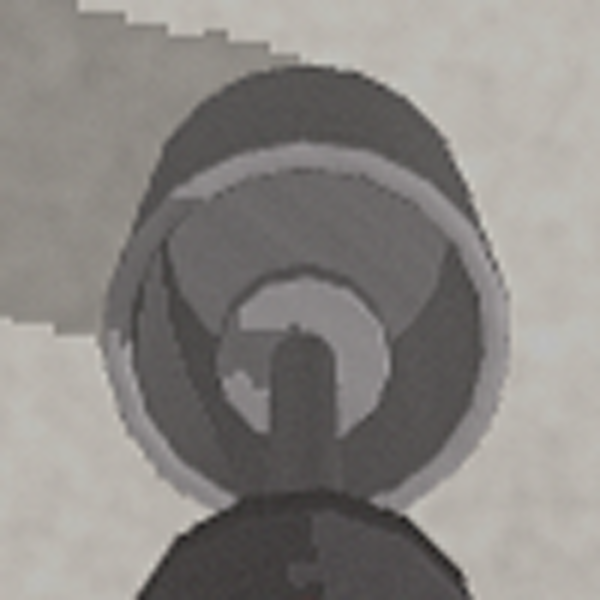

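```bash
python3 -m jog '{"offset":[[0,0.4,0],[0,0.8,0],[0,0.96,0],[0,0.96,0],[0,0.96,0],[0,0.96,0],[0,0.96,0],[0,0.96,0],[0,0.96,0],[0,0.8,0],[0,0.4,0],[0,0.15,0]],"angular":[[0,0,0],[0,0,0],[0,0,0],[0,0,0],[0,0,0],[0,0,0],[0,0,0],[0,0,0],[0,0,0],[0,0,0],[0,0,0],[0,0,0]],"jaw":[14,14,14,14,14,14,14,14,14,14,14,14]}'
python3 -m jog '{"offset":[[0,0,-0.3],[0,0,-0.6],[0,0,-0.6],[0,0,-0.4],[0,0,-0.1],[0,0,0],[0,0,0]],"angular":[[0,0,0],[0,0,0],[0,0,0],[0,0,0],[0,0,0],[0,0,0],[0,0,0]],"jaw":[14,14,14,14,14,14,14]}'
python3 - <<'E'
from h import *
p,R,s=pose();print(p,R.round(3))
for n in("scene","side"): cv2.imwrite(f"pics/{n}15.png",manip.grab_frame(n))
crop("pics/scene15.png",300,180,100,100,6,"pics/c15a.png");crop("pics/side15.png",265,200,100,100,6,"pics/c15b.png")
E
```

```text
time: 16.0
tool_pos: [0.4694, 0.2239, 0.2343]
tool_rot: [-0.705, 0.706, -0.054, 0.051]
contact_force: [-0.4, -1.0, -0.9]
gripper_width: 0.215
time: 16.7
tool_pos: [0.4716, 0.2219, 0.1378]
tool_rot: [0.705, -0.705, 0.054, -0.055]
contact_force: [-0.3, -0.1, -0.8]
gripper_width: 0.217
[0.47158655 0.22185599 0.13782887] [[ 0.988  0.001  0.153]
 [-0.153  0.     0.988]
 [ 0.001 -1.     0.   ]]
```

View pics/c15a.png

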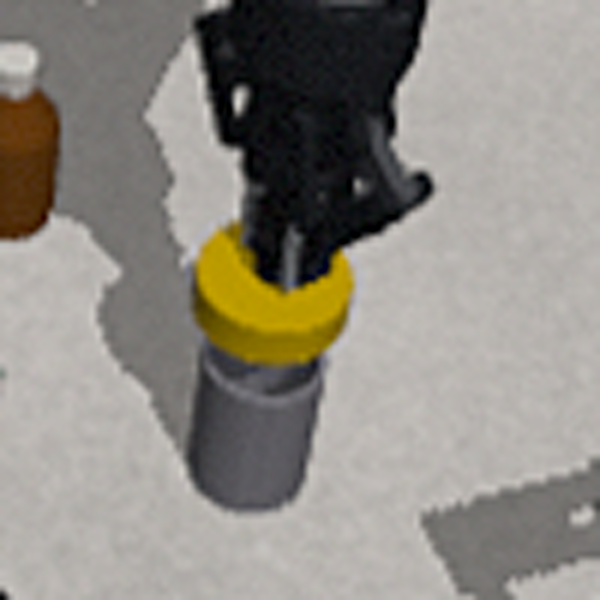

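View pics/c15b.png

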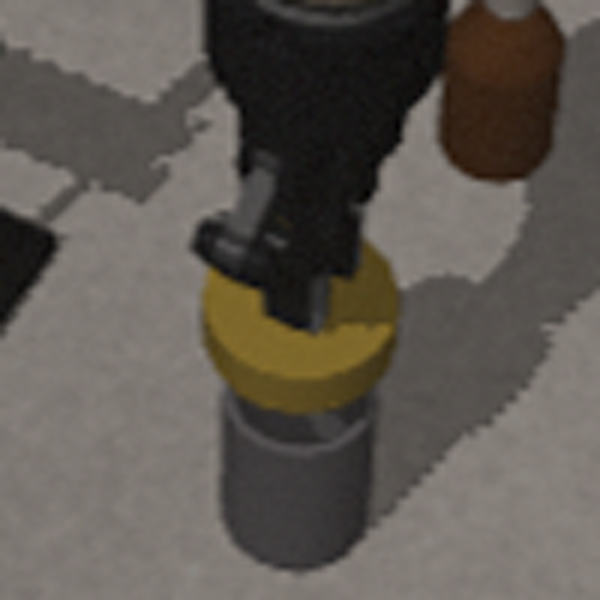

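Run:
```python
from h import *
p,R,s=pose();p=np.array([.4715,.2222,.1378])
t=np.linspace(0,2*np.pi,60)
def circ(x,y,z,r): return [(x+r*np.cos(a),y+r*np.sin(a),z) for a in t]
cx,cy=p[0]-.0011,p[1]+.0005
out=[]
for n,o in(("scene",(300,180)),("side",(265,200))):
    g=cv2.resize(cv2.imread(f"pics/{n}15.png")[o[1]:o[1]+100,o[0]:o[0]+100],None,fx=4,fy=4,interpolation=2)
    g=cv2.resize(g,(600,600)) if 0 else g
    for P,c in((circ(.470,.2239,.08,.028),(255,255,255)),(circ(.470,.2239,0,.028),(255,255,255)),(circ(cx,cy,p[2]-.0053,.034),(0,0,255)),(circ(cx,cy,p[2]-.0273,.034),(0,0,255))):
        q=np.array([(proj(n,k)-o+.5)*4-.5 for k in P]).round().astype(int);cv2.polylines(g,[q],True,c,1)
    out.append(g)
cv2.imwrite("pics/ov15.png",np.hstack(out))
```

```text
(no output)
```

View pics/ov15.png

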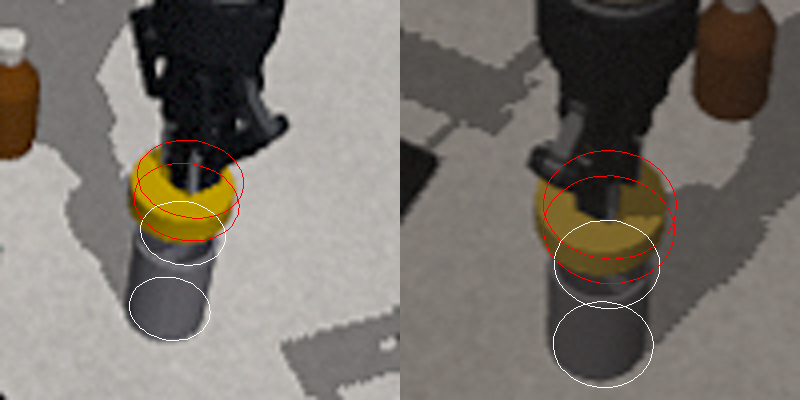

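Run:
```python
from h import *
a=np.array([.47,.2239,.1])
for n in("scene","side"):
    for d in([.001,0,0],[0,.001,0]): print(n,d,(proj(n,a+d)-proj(n,a))*4)
print(np.mean([pose()[0] for _ in range(5)],0))
```

```text
scene [0.001, 0, 0] [-1.07915259  0.71797381]
scene [0, 0.001, 0] [1.08806909 0.89207405]
side [0.001, 0, 0] [-1.81676565 -0.52904953]
side [0, 0.001, 0] [-0.59267484  1.48982546]
[0.47201658 0.22231816 0.13867182]
```

```bash
python3 -m jog '{"offset":[[-0.016,0.018,-0.1],[0,0,-0.15],[0,0,-0.15],[0,0,-0.1],[0,0,-0.08],[0,0,-0.08],[0,0,0],[0,0,0]],"angular":[[0,0,0],[0,0,0],[0,0,0],[0,0,0],[0,0,0],[0,0,0],[0,0,0],[0,0,0]],"jaw":[14,14,14,14,14,14,14,14]}'
python3 - <<'E'
from h import *
for n in("scene","side"): cv2.imwrite(f"pics/{n}16.png",manip.grab_frame(n))
a=cv2.imread("pics/scene16.png")[180:280,300:400];b=cv2.imread("pics/side16.png")[200:300,265:365]
cv2.imwrite("pics/c16.png",cv2.resize(np.hstack([a,b]),None,fx=4,fy=4,interpolation=2))
E
```

```text
time: 17.6
tool_pos: [0.4701, 0.2233, 0.1041]
tool_rot: [-0.705, 0.705, -0.054, 0.054]
contact_force: [0.5, 0.3, -0.4]
gripper_width: 0.217
```

View pics/c16.png

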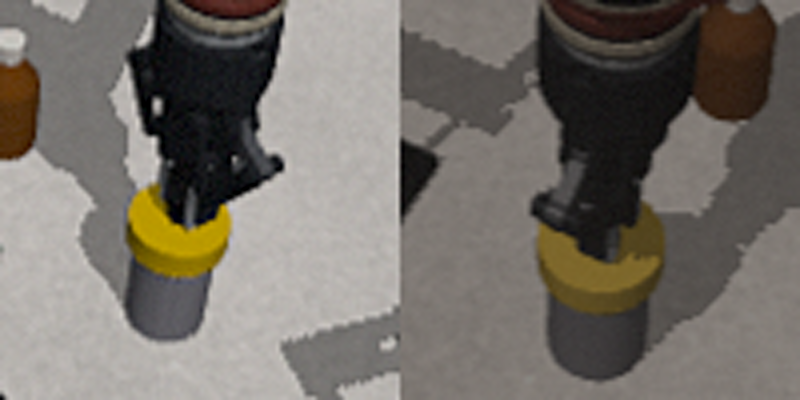

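```bash
python3 -m jog '{"offset":[[0,0,-0.04],[0,0,-0.06],[0,0,-0.06],[0,0,-0.04],[0,0,0],[0,0,0]],"angular":[[0,0,0],[0,0,0],[0,0,0],[0,0,0],[0,0,0],[0,0,0]],"jaw":[14,14,14,14,14,14]}'
python3 -m jog '{"offset":[[0,0,-0.04],[0,0,-0.03],[0,0,0]],"angular":[[0,0,0],[0,0,0],[0,0,0]],"jaw":[14,14,14]}'
```

```text
time: 18.3
tool_pos: [0.4701, 0.2232, 0.0939]
tool_rot: [-0.705, 0.705, -0.054, 0.054]
contact_force: [0.1, 0.2, -1.2]
gripper_width: 0.215
time: 18.6
tool_pos: [0.4699, 0.2232, 0.0903]
tool_rot: [-0.705, 0.705, -0.054, 0.054]
contact_force: [-0.8, -1.1, -1.3]
gripper_width: 0.217
```

```bash
python3 -m jog '{"offset":[[0,0,-0.015],[0,0,-0.01],[0,0,0]],"angular":[[0,0,0],[0,0,0],[0,0,0]],"jaw":[14,14,14]}'
python3 -m jog '{"offset":[[0,0,-0.01],[0,0,0]],"angular":[[0,0,0],[0,0,0]],"jaw":[14,14]}'
```

```text
time: 18.9
tool_pos: [0.4702, 0.2233, 0.0893]
tool_rot: [0.705, -0.705, 0.054, -0.054]
contact_force: [0.3, -0.1, -1.0]
gripper_width: 0.217
time: 19.1
tool_pos: [0.4703, 0.2233, 0.0893]
tool_rot: [0.705, -0.705, 0.054, -0.054]
contact_force: [-1.5, -0.6, 1.5]
gripper_width: 0.219
```

Contact has just begun at the predicted seat height (TCP 0.089). One more small step, then release.

```bash
python3 -m jog '{"offset":[[0,0,-0.01],[0,0,0]],"angular":[[0,0,0],[0,0,0]],"jaw":[14,14]}'
python3 -m jog '{"offset":[[0,0,0],[0,0,0],[0,0,0],[0,0,0],[0,0,0],[0,0,0]],"angular":[[0,0,0],[0,0,0],[0,0,0],[0,0,0],[0,0,0],[0,0,0]],"jaw":[21,24,30,40,40,40]}'
python3 - <<'E'
from h import *
cv2.imwrite("pics/w17.png",manip.grab_frame("wrist"))
E
```

```text
time: 19.3
tool_pos: [0.4705, 0.2234, 0.0893]
tool_rot: [0.705, -0.705, 0.054, -0.054]
contact_force: [-2.1, -1.2, 5.2]
gripper_width: 0.215
time: 19.9
tool_pos: [0.47, 0.2232, 0.0881]
tool_rot: [-0.705, 0.705, -0.054, 0.054]
contact_force: [-0.1, 0.7, 0.7]
gripper_width: 0.469
```

View pics/w17.png

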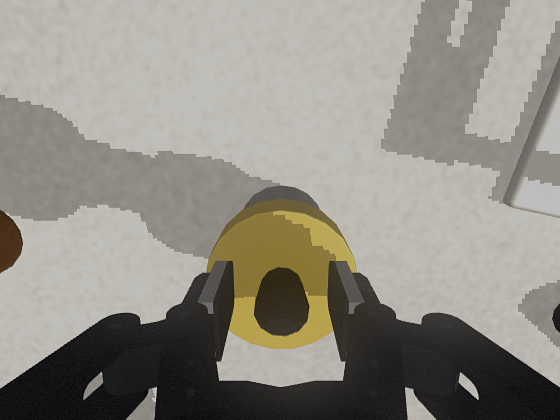

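The knob is free between the open pads. I withdraw straight up, then back towards the base so the cameras can see.

```bash
python3 -m jog '{"offset":[[0,0,0.2],[0,0,0.5],[0,0,0.8],[0,0,0.8],[0,0,0.8],[0,0,0.4],[-0.4,-0.3,0],[-0.4,-0.3,0],[0,0,0],[0,0,0],[0,0,0]],"angular":[[0,0,0],[0,0,0],[0,0,0],[0,0,0],[0,0,0],[0,0,0],[0,0,0],[0,0,0],[0,0,0],[0,0,0],[0,0,0]],"jaw":[40,40,40,40,40,40,40,40,40,40,40]}'
python3 - <<'E'
from h import *
for n in("scene","side"): cv2.imwrite(f"pics/{n}18.png",manip.grab_frame(n))
a=cv2.imread("pics/scene18.png")[180:310,240:380];b=cv2.imread("pics/side18.png")[175:305,205:345]
cv2.imwrite("pics/c18a.png",cv2.resize(a,None,fx=4,fy=4,interpolation=2));cv2.imwrite("pics/c18b.png",cv2.resize(b,None,fx=4,fy=4,interpolation=2))
cv2.imwrite("pics/w18.png",manip.grab_frame("wrist"))
E
```

```text
time: 21.05
tool_pos: [0.4305, 0.1935, 0.2637]
tool_rot: [0.705, -0.705, 0.054, -0.054]
contact_force: [0.8, -0.4, 0.7]
gripper_width: 0.469
```

View pics/c18a.png

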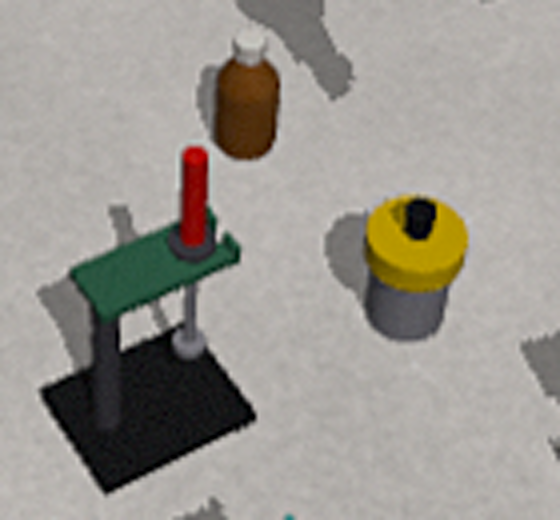

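View pics/c18b.png

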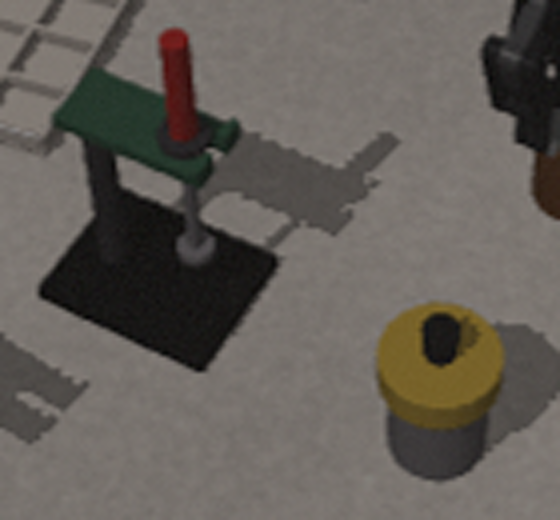

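View pics/scene18.png

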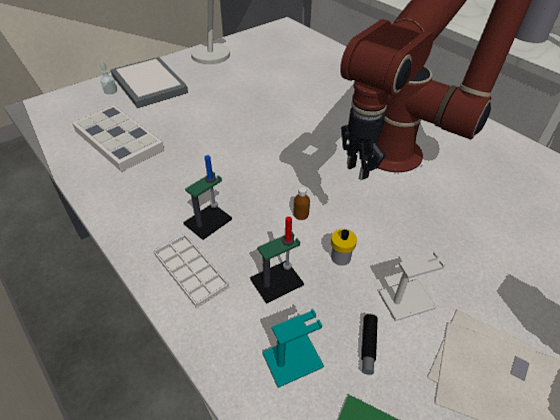

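Run:
```python
from h import *
k=lambda x,o:(x+.5)/4-.5+o
print("knob top",tri((k(421,240),k(206,180)),(k(442,205),k(321,175))),"blue",tri((208.4-.5,157),(289.6,94.4)))
print("handle top",tri((k(196,240),k(153,180)),(k(174,205),k(38,175))))
s=manip.state();print(s['contact_force'],s['tool_pos'],abs(s['joint_vel']).max())
print(manip.job_done())
```

```text
knob top (array([0.47496561, 0.22137766, 0.10994987]), np.float64(0.0037618025517905207)) blue (array([ 0.65619566, -0.1251568 ,  0.22798843]), np.float64(0.003800635612255963))
handle top (array([0.63416203, 0.18045945, 0.22979719]), np.float64(0.001322818176479671))
[0.7511471  0.63828077 0.43604744] [0.43043453 0.19353928 0.26322241] 0.003201325384945247
the job is handed in; nothing more can be done
None
```

The stirrer is hung in the empty fork, the cap is on the pot, and I handed the job in at about 21 s. The interface reports no verdict, so success rests on my own checks.

**What I did:** I pulled the red stirrer straight up out of the pot and slid it into the empty green fork at a height that cleared the lips. I lowered it until about 5 N of contact and let go. I then picked up the yellow cap by its knob, lowered it onto the pot until about 5 N of contact, and let go.

**Last checks:**
- **Stirrer:** both fixed cameras show it upright with the collar behind the lips. Its handle top measured 0.230 m high, which is what a fully seated collar gives.
- **Cap:** it looks level and centred. The knob top measured 0.110 m against 0.108 m expected when fully seated.
- **Bystanders:** the blue stirrer measured within about 2 mm of its first position. The bottle and pot look unmoved by eye; I did not re-measure them.
- **Robot:** the gripper was clear of everything, about 50 mm away from the pot and well above it.

**Disagreement:** the scene and side cameras place things up to about 4 mm apart from each other and from the wrist camera. I used the wrist view for the fork alignment, and the wrist view plus a small correction from the fixed cameras for the cap.

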